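Turn the bench stone end for end in its spring holder

TASK

The bench stone has been used at one end only, which is black with swarf. Take it out of its holder, turn it end for end with the same face up, and clamp it again so that the black end is at the spring jaw: lying flat on both rests and gripped squarely between the two jaws. The stone is longer than the closed gap, so ease its end against the spring jaw to push that back, without forcing, and do not strike the awl block or the last stand or disturb anything else on the bench.

Things in the scene. Friction and masses are not known exactly. Their poses are not given: they have to be found in the camera images.
- stone: Loose combination bench stone, 200 mm long (its x), 50 mm wide (its y), 25 mm thick (its z), about 0.56 kg (may vary by a fifth); red-brown upper half, grey lower half. Origin at the centre of its underside; +x points to the black end, +z up. It starts clamped in the holder, its black end at the fixed jaw, so its x axis is opposite to the holder's.
- black_end (a point): Centre of the stone's black end face (on the stone, 100 mm from its middle, 12.5 mm above its underside). The top face is black over the last 45 to 60 mm at this end.
- holder: Green stone holder screwed to the bench, from x = -136 to +172 mm, 60 mm wide. Origin on the bench under the middle of the clamped stone; +x points to the spring jaw. Between its ends are only two rods (42 mm wide over both, up to 27 mm high) and two cross rests, so fingers can reach down beside the stone. No undercut: a clamped stone pulls straight up against some 15 N of friction.
- seat (a point): Middle of the seat, 40 mm above the bench: where the centre of the clamped stone's underside lies. The stone lies on two cross rests at x = -75 and +75 mm, each 18 mm long, 44 mm wide, tops at this height.
- fixed_jaw (a point): Middle of the fixed jaw's upright flat rubber face, at x = -100 mm of the holder, 47 mm above the bench. 54 mm wide, its top edge 54 mm above the bench, that is 14 mm above the rests.
- jaw (a joint): Spring jaw, sliding along the holder's x. 0 = fully forward (gap between the jaws 195 mm, 5 mm shorter than the stone), grows in m as it is pushed back, to a hard stop at 0.0095 (gap 204.5 mm). With the stone clamped it reads 0.005. The spring pushes it towards the fixed jaw with 5 N at 0, 10 N at 0.005 and 14.5 N at 0.0095, lightly damped; driven on to the stop it is rigid.
- jaw_face (a point): Middle of the spring jaw's rubber face, 47 mm above the bench, on the side towards the stone; moves with the jaw. The face is upright and flat, 54 mm wide, reaching from 24 to 54 mm above the bench.
- tool_block: Wooden block of awls fixed to the bench along one side of the holder (its -y side), 160 mm long (its x, parallel to the holder) and 44 mm wide; five upright handles reach 95 mm above the bench. Origin at the centre of its underside. The side facing the holder stands 91 to 103 mm from the holder's centre line, within the 103 mm swing of the stone's corners.
- last_stand: Cast-iron shoe last stand fixed to the bench on the other side of the holder (its +y side), 180 to 220 mm from its centre line: round foot of 55 mm radius, post, and on top a foot-shaped sole plate about 190 mm long (its x) and 72 mm wide, its top 164 mm above the bench. Origin on the bench on the post's axis.
- spray_bottle: Loose clear bottle with red cap, 64 mm across, 150 mm tall, standing; origin at the centre of its base. Leave alone.
- rivet_tin: Loose brass-coloured tin, 70 mm across, 60 mm tall, standing; origin at the centre of its base. Leave alone.
- hammer: Loose hammer, 260 mm long, lying beyond the awl block; origin near the middle of its length. Leave alone.
Not all that is in view belongs to the job. What is shaped like the stone but blue, green or purple is not meant.

How it is judged:
By the outcome, as a careful person would: the job done as asked, in the order asked, and still so for the second after the job is handed in, with the robot touching nothing.
It also fails if it takes over 58 s, if anything falls off the work surface, if the arm or the gripper's body presses on something with over 40 N, if the wrist force passes 120 N, or if a joint passes its speed limit or range.

ROBOT

A 7-joint arm with a two-finger parallel gripper is mounted at the origin on the work surface. World frame = base frame: x ahead of the robot, y to its left, z up, the work surface at z = 0. Lengths are in m, angles in rad, forces in N, time in s.
With the tool pointing down it reaches from about 0.4 to 0.875 m from the base axis. Payload 4.4 kg.
Tool frame: the origin (TCP) lies on the centre line of the jaws, within the pads' length; the fingertips stand 25 mm ahead of it and the grasp point (between the pads) lies 6 mm ahead of it (env.tcp_to_tips is the distance from the TCP to the fingertips, in m); y points along the fingers, z is the direction in which the jaws open and shut, and the axes are right-handed (so a half turn about y gives the same grasp; the last joint's range is limited). The gripper opens to 85 mm and grips with 20 to 120 N. Pads are 22 mm wide; open, the fingers measure 114 mm over their backs; the gripper's body (76 mm by 85 mm) begins 54 mm behind the grasp point. The pads swing forward as they close: fully open they stand 13 mm farther back than shut.
Start: joints at [1.144, 0.628, 0.038, 1.517, -0.027, 0.996, -0.02], TCP at [0.229, -0.608, 0.256] pointing down, gripper open.
Joint ranges: [-3.06, 3.06], [-0.37, 2.12], [-1.25, 1.32], [0.18, 2.47], [-1.1, 4.24], [0.23, 1.98], [-2.94, 2.94]. Speed limits (rad/s): [2.57, 2.57, 3.14, 3.14, 3.14, 3.14, 3.14].

INTERFACE

Orientations are given as a 3x3 rotation matrix whose columns are the frame's x, y, z axes.
In Python, from station import env gives the robot as it stands.
- The arm moves only by the tool carry_out, never from a script. Its argument "increments" is a list of rows, each a list of 6 numbers: the shift along the tool's x, y, z in units of 60 mm (1.0 is 60 mm), then the turn, a rotation vector about the tool's x, y, z in units of 5 degrees (1.0 is 5 degrees). In form: [[tx, ty, tz, rx, ry, rz], ...]. A call has 1 to 20 rows; each row shifts and turns the commanded pose from where the row before left it, along the tool's axes as they then stand; what a row does not reach is not made up. A row lasts 1/8 s, in which the tool goes at most 62.5 mm and 10.7 degrees, less where a joint would pass 70% of its speed; a pose out of reach is approached as far as the arm can. A call is refused whole if a number of a shift passes 1 or a number of a turn 1, either way. A call with a gripper value outside its range is refused whole. "grip" is the opening, from -1 (shut) to 1 (fully open), set as the call begins (left out, the last holds). The fingers move at their own pace and stop on an object; "squeeze" is the grip in N (left out, the last holds). Time passes only in rows, so rows that do not move let the fingers close. It gives the time, the measured TCP pose, the force and the opening at its end, in the units of the state.
- env.state(): the state, without advancing time (a new reading comes with each control period).
- env.grab_frame(name): name is "scene" or "top" or "wrist"; returns a dict with "frame" (384x512x3 uint8, red, green, blue), "range_z" (384x512 float32, m along the optical axis (not along the pixel's ray), 0 where there is no reading), "intrinsics" (3x3 intrinsics, pixels), "R" (3x3) and "t" (3): a world point X has camera coordinates R X + t; the wrist camera has in their place "hand_eye" (4x4, takes a point from camera to tool coordinates, whose origin is the TCP and whose axes are the tool frame's). Camera axes: x right, y down, z forward; pixel columns grow to the right and rows downward; lengths in m; the calibration is good to about 2 mm. A picture is of the moment at which its call begins: read the wrist's pose just before it.
- env.sign_off(): hands the job in, once; it reports no verdict.
The state is a dict: "time_s": time; "q": joint angles; "qvel": joint speeds; "joint_efforts": joint torques, N m; "position": TCP position; "eef_rot": TCP orientation; "force": force on the tool from outside, world axes, zero at the start; "moment": the same for the moment, N m; "gripper_width": finger opening in m.
Only numpy, scipy, OpenCV 4.12 (cv2) and the standard library are available. Lean on these libraries where they do the work, as an engineer would, in place of code of your own. Each camera call takes 0.05 s, during which the arm holds its last target. There are 200 camera calls.

## Working session

There is one attempt and no reset: what is moved stays moved. The work goes in short steps, Python scripts to look and compute and a tool call to move; the robot and the scene stay as the last step left them, time stands still between calls to the robot, and variables do not carry over. Pictures are saved under pics/ and viewed, about 8 in all and at most 12, crops included, and the job is handed in when it is done.

Besides the shell and the picture viewer there is one more tool, called after ">>>" by a JSON object that holds its "api" and its "payload". carry_out: Moves the arm, as the interface text tells. Its arguments: {"type":"object","properties":{"increments":{"type":"array"},"grip":{"type":"number"},"squeeze":{"type":"number"}},"required":["increments"]}

```bash
mkdir -p pics; ls; cat > h.py <<'E'
import numpy as np, cv2
from station import env
def grab(n):
    s=env.state(); f=env.grab_frame(n); f['s']=s
    if 'hand_eye' in f:
        T=np.eye(4);T[:3,:3]=s['eef_rot'];T[:3,3]=s['position'];C=T@np.array(f['hand_eye'])
    else:
        C=np.eye(4);C[:3,:3]=np.array(f['R']).T;C[:3,3]=-C[:3,:3]@np.array(f['t'])
    f['C']=C; return f
def ray(f,u,v):
    d=np.linalg.inv(f['intrinsics'])@np.array([u,v,1.]); return f['C'][:3,3],f['C'][:3,:3]@d
def onz(f,u,v,z):
    o,d=ray(f,u,v); return o+d*(z-o[2])/d[2]
def dep(f,u,v):
    o,d=ray(f,u,v); return o+d*f['range_z'][int(round(v)),int(round(u))]
def save(f,n): cv2.imwrite('pics/'+n,f['frame'][:,:,::-1])
E
python3 - <<'E'
from h import *
for n in['scene','top']:
    f=grab(n); save(f,n+'.png'); np.save(n,f,allow_pickle=True); print(n,f['C'][:3,3].round(3))
s=env.state();print(s['time_s'],s['position'],np.array(s['eef_rot']).round(3),s['force'],s['gripper_width'])
E
```

```text
pics
scene [1.335 0.826 0.906]
top [0.448 0.024 1.581]
0.1 [ 0.22927714 -0.6076764   0.25550464] [[-0.936 -0.001  0.353]
 [-0.353  0.002 -0.936]
 [ 0.    -1.    -0.002]] [ 0.23881608  0.59358005 -0.18514528] 0.08472690202647316
```

View pics/top.png

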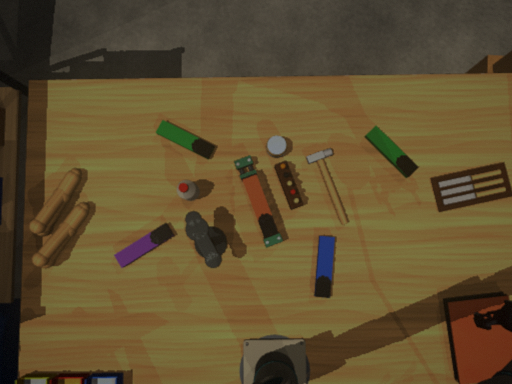

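View pics/scene.png

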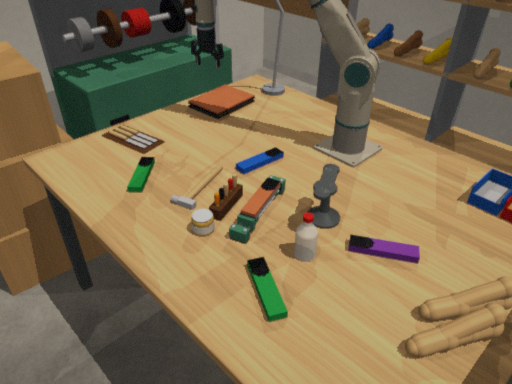

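Top view: the red-brown stone in the green holder is at (258,202), with its black end at (268,228) towards the robot. The fixed jaw is at about (272,240) and the spring jaw at about (247,168).
Lookalikes: blue (325,266), green (186,139) and (391,151), purple (145,245), and the orange tray (480,340). The stone clamped in the green holder fits the description, so I choose it and check it in a crop.

```bash
python3 - <<'E'
from h import *
f=np.load('top.npy',allow_pickle=True).item(); g=np.load('scene.npy',allow_pickle=True).item()
a=cv2.resize(f['frame'][140:280,170:370],None,fx=4,fy=4,interpolation=cv2.INTER_CUBIC)
cv2.imwrite('pics/crop.png',a[:,:,::-1])
h=cv2.cvtColor(f['frame'],cv2.COLOR_RGB2HSV)
m=((h[...,0]<13)|(h[...,0]>172))&(h[...,1]>110)&(h[...,2]>60)
m[:, :230]=0;m[:,290:]=0;m[:150]=0;m[250:]=0
n,l,st,c=cv2.connectedComponentsWithStats(m.astype(np.uint8))
i=1+st[1:,4].argmax();print(st[i],c[i])
p=np.argwhere(l==i)[:,::-1].astype(np.float32);r=cv2.minAreaRect(p);print(r)
for q in cv2.boxPoints(r):print(q,onz(f,*q,.065).round(3))
print('depth',dep(f,*c[i]).round(3))
gr=(h[...,0]>50)&(h[...,0]<95)&(h[...,1]>80)
gr[:, :230]=0;gr[:,290:]=0;gr[:150]=0;gr[250:]=0
n,l,st,c=cv2.connectedComponentsWithStats(gr.astype(np.uint8))
for i in range(1,n):
  if st[i,4]>20: print('green',st[i],c[i],onz(f,*c[i],.05).round(3),dep(f,*c[i]).round(3))
for nm,u,v in[('bottle',187,190),('tin',277,146),('sole1',194,222),('sole2',210,258),('blk1',283,166),('blk2',296,205)]:print(nm,dep(f,u,v).round(3))
print('K',f['intrinsics'])
E
```

```text
[242 174  30  47 647] [256.28748068 195.72642968]
((256.70941162109375, 196.81695556640625), (44.230098724365234, 15.466798782348633), 69.07550048828125)
[241.5879  178.92224] [0.63  0.098 0.065]
[256.0347  173.39847] [0.647 0.051 0.065]
[271.83093 214.71167] [0.511 0.001 0.065]
[257.38412 220.23544] [0.493 0.048 0.065]
depth [0.573 0.051 0.067]
green [235 156  18  12  93] [243.70967742 162.        ] [0.688 0.092 0.05 ] [0.689 0.092 0.044]
green [240 170  16   8  50] [247.64 173.5 ] [0.649 0.079 0.05 ] [0.648 0.079 0.057]
green [264 234  18  13 108] [272.58333333 239.58333333] [ 0.43  -0.001  0.05 ] [ 0.43  -0.001  0.054]
bottle [0.588 0.265 0.144]
tin [ 0.738 -0.02   0.065]
sole1 [0.488 0.241 0.16 ]
sole2 [0.378 0.191 0.166]
blk1 [ 0.666 -0.037  0.095]
blk2 [ 0.543 -0.08   0.047]
K [[464.15229909   0.         262.17814803]
 [  0.         464.15229909 189.80180115]
 [  0.           0.           1.        ]]
```

View pics/crop.png

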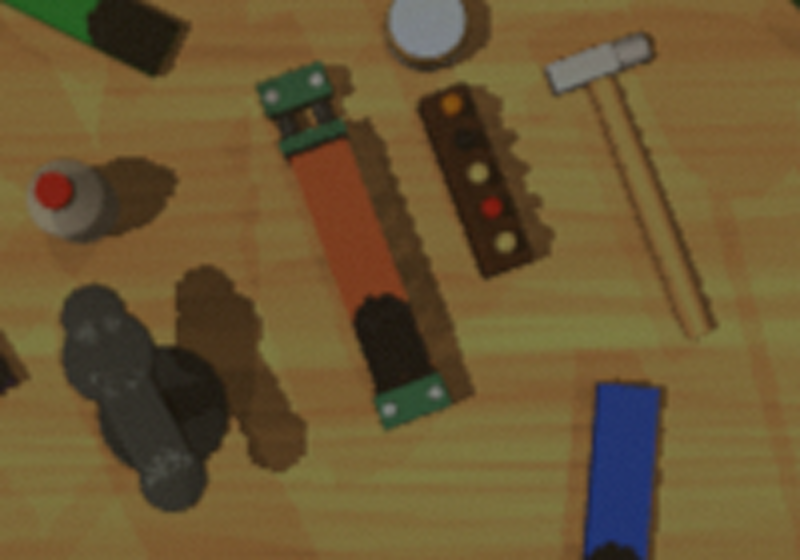

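The crop confirms it. The red-brown stone sits in the green holder with its black end at the fixed (near) jaw, at crop position (395,345). The spring jaw with rods is at the far end (315,135). The stone centre is about (0.545, 0.040) and the holder yaw about 20°. I now move over it.

>>> {"api": "carry_out", "payload": {"increments": [[-0.485,0,-0.458,0,0,0],[-0.485,0,-0.458,0,0,0],[-0.485,0,-0.458,0,0,0],[-0.485,0,-0.458,0,0,0],[-0.485,0,-0.458,0,0,0],[-0.485,0,-0.458,0,0,0],[-0.485,0,-0.458,0,0,0],[-0.485,0,-0.458,0,0,0],[-0.485,0,-0.458,0,0,0],[-0.485,0,-0.458,0,0,0],[-0.485,0,-0.458,0,0,0],[-0.485,0,-0.458,0,0,0],[-0.485,0,-0.458,0,0,0],[-0.485,0,-0.458,0,0,0],[-0.485,0,-0.458,0,0,0],[-0.485,0,-0.458,0,0,0],[-0.485,0,-0.458,0,0,0],[-0.485,0,-0.458,0,0,0],[0,0,0,0,0,0]], "grip": 1, "squeeze": 80}}

```text
time_s: 2.48
position: [0.5457, 0.0436, 0.2559]
eef_rot: [[-0.934, 0.0, 0.358], [-0.358, 0.002, -0.934], [-0.001, -1.0, -0.002]]
force: [-0.6, -0.6, 0.3]
gripper_width: 0.0855
```

```bash
python3 - <<'E'
from h import *
f=grab('wrist');save(f,'w1.png');np.save('w1',f,allow_pickle=True)
s=f['s'];print(s['time_s'],s['position'],np.array(s['eef_rot']).round(3).tolist(),s['q'],s['force'],f['C'].round(3))
E
```

```text
2.475 [0.54572007 0.04356249 0.25588334] [[-0.934, 0.0, 0.358], [-0.358, 0.002, -0.934], [-0.001, -1.0, -0.002]] [-0.10839937  0.48085158 -0.03133478  1.80645543  0.01651562  0.85402239
 -1.35120456] [-0.64630815 -0.55114147  0.30955788] [[ 0.359 -0.886 -0.295  0.622]
 [-0.933 -0.341 -0.112  0.072]
 [-0.001  0.316 -0.949  0.373]
 [ 0.     0.     0.     1.   ]]
```

View pics/w1.png

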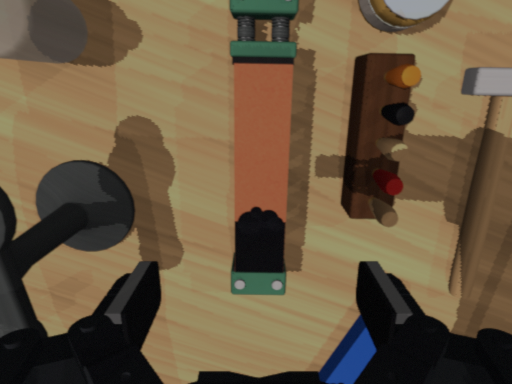

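The wrist picture shows the stone from about (265,63) at the spring jaw to (260,270) at the fixed jaw. Its sides are at columns 234 and 292. I measure its ends, sides and yaw here, and get its height from wrist and top rays.

```bash
cat > m.py <<'E'
from h import *
f=np.load('w1.npy',allow_pickle=True).item(); t=np.load('top.npy',allow_pickle=True).item()
def red(fr,box):
    h=cv2.cvtColor(fr,cv2.COLOR_RGB2HSV);m=((h[...,0]<13)|(h[...,0]>172))&(h[...,1]>110)&(h[...,2]>60)
    k=np.zeros_like(m);x0,x1,y0,y1=box;k[y0:y1,x0:x1]=m[y0:y1,x0:x1];return k
m=red(f['frame'],(215,310,50,230))
L=[];R=[]
for v in range(75,205,5):
    c=np.where(m[v])[0];L.append(onz(f,c.min()-.5,v,.065)[:2]);R.append(onz(f,c.max()+.5,v,.065)[:2])
L=np.array(L);R=np.array(R)
def fit(P):
    d=np.array(cv2.fitLine(P.astype(np.float32),cv2.DIST_HUBER,0,.01,.01)).ravel();return d[:2]*np.sign(d[0]),d[2:]
dl,pl=fit(L);dr,pr=fit(R)
print('yaw L,R',np.degrees([np.arctan2(*dl[::-1]),np.arctan2(*dr[::-1])]))
d=dl+dr;d/=np.linalg.norm(d);n=np.array([-d[1],d[0]])
print('width',(pl-pr)@n); ymid=(pl+pr)@n/2
far=[np.where(m[:,u])[0].min()-.5 for u in range(240,290,3)];fu=np.median(far)
F=onz(f,263,fu,.065)[:2];print('far row',fu,'d.F',F@d, 'n mid',ymid)
# black near edge: first green row below black
h=cv2.cvtColor(f['frame'],cv2.COLOR_RGB2HSV);g=(h[...,0]>50)&(h[...,0]<95)&(h[...,1]>80)&(h[...,2]>50)
nr=np.median([250+np.where(g[250:300,u])[0].min() for u in range(240,280,3)]);N=onz(f,258,nr,.054)[:2]
print('fixed jaw green top row',nr,N@d)
c=d*(F@d-.1)+n*ymid;print('centre',c,'yaw',np.degrees(np.arctan2(d[1],d[0])))
# height by triangulation: far red edge midpoint top view vs wrist
rt=cv2.minAreaRect(np.argwhere(red(t['frame'],(230,290,150,250)))[:,::-1].astype(np.float32));b=sorted(cv2.boxPoints(rt).tolist(),key=lambda p:p[1])[:2]
o1,v1=ray(f,263,fu);o2,v2=ray(t,*np.mean(b,0))
A=np.stack([v1,-v2],1);s=np.linalg.lstsq(A,o2-o1,rcond=None)[0];print('tri',o1+s[0]*v1,o2+s[1]*v2)
for v in(80,120,160,200):print(dep(f,262,v).round(4),end=' ')
s=f['s'];p=np.array(s['position'])[:2];print('\nTCP rel centre along d,n',(p-c)@d,(p-c)@n,'toolz yaw',np.degrees(np.arctan2(s['eef_rot'][1][2],s['eef_rot'][0][2])))
E
python3 m.py
```

```text
yaw L,R [19.716433 20.031216]
width 0.050527006
far row 62.5 d.F 0.6249771697345256 n mid -0.14744124
fixed jaw green top row 272.5 0.4171289915320952
centre [0.54383402 0.03980581] yaw 19.873825
tri [0.63719871 0.07404456 0.07625802] [0.63712394 0.07425179 0.07625551]
[0.6245 0.0698 0.0641] [0.5931 0.0577 0.0642] [0.5596 0.0446 0.0647] [0.5235 0.0306 0.0653] 
TCP rel centre along d,n 0.0030508069890387447 0.002891788496097294 toolz yaw -68.994285486257
```

>>> {"api": "carry_out", "payload": {"increments": [[0.05,0,0.048,0,0.226,0],[0,0.5,0,0,0,0],[0,0.5,0,0,0,0],[0,0.5,0,0,0,0],[0,0.5,0,0,0,0],[0,0,0,0,0,0],[0,0,0,0,0,0]], "grip": 1}}

```text
time_s: 3.4
position: [0.5436, 0.0348, 0.1373]
eef_rot: [[-0.943, 0.001, 0.333], [-0.333, -0.0, -0.943], [-0.001, -1.0, 0.001]]
force: [-0.2, 0.0, -0.1]
gripper_width: 0.085
```

```bash
python3 - <<'E'
from h import *
f=grab('wrist');save(f,'w2.png');np.save('w2',f,allow_pickle=True)
s=f['s'];print(s['time_s'],s['position'],np.array(s['eef_rot']).round(4).tolist(),s['force'])
E
```

```text
3.4 [0.54358374 0.03482045 0.13727969] [[-0.943, 0.0011, 0.3329], [-0.3329, -0.0003, -0.943], [-0.001, -1.0, 0.0007]] [-0.16534881  0.04769196 -0.07969552]
```

View pics/w2.png

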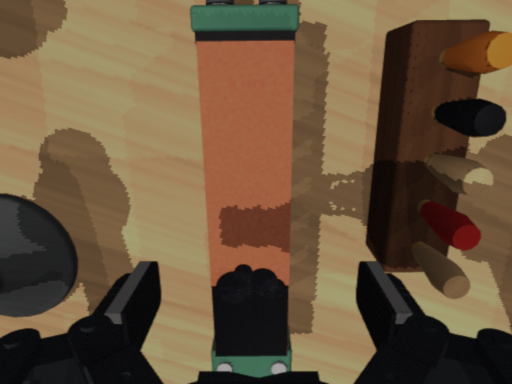

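The close view shows the stone lined up between the fingers, with its sides at columns about 205 and 293 and its black part at rows 268 to 355. The TCP sits a few mm off, so I measure it again from here.

```bash
sed -e "s/w1.npy/w2.npy/" -e "s/(215,310,50,230)/(180,310,30,275)/" -e "s/range(75,205,5)/list(range(60,200,5))/" -e "s/range(240,290,3)/range(210,285,3)/" -e "s/250+np.where(g\[250:300,u\])/320+np.where(g[320:,u])/" -e "s/onz(f,258,nr/onz(f,251,nr/" -e "s/onz(f,263,fu/onz(f,245,fu/" -e "s/ray(f,263/ray(f,245/" m.py > m2.py; python3 m2.py; python3 -c "
from h import *
s=env.state();print(s['time_s'],s['position'],np.array(s['eef_rot']).round(4).tolist())"
```

```text
yaw L,R [20.031473 20.06035 ]
width 0.049865574
far row 39.5 d.F 0.624585597419606 n mid -0.14868566
fixed jaw green top row 356.0 0.4136626718395994
centre [0.54377073 0.04013577] yaw 20.045912
tri [0.63688426 0.07379336 0.07426257] [0.63736517 0.07431562 0.07434056]
[0.6223 0.0597 0.0638] [0.6028 0.0528 0.0649] [0.582  0.0454 0.0652] [0.5592 0.0372 0.0643] 
TCP rel centre along d,n -0.0019976078489853987 -0.004929216681509646 toolz yaw -70.55446357758541
3.45 [0.54392873 0.03513404 0.13764113] [[-0.9428, 0.0021, 0.3332], [-0.3332, -0.0001, -0.9428], [-0.002, -1.0, 0.0008]]
```

>>> {"api": "carry_out", "payload": {"increments": [[-0.035,0,-0.08,0,-0.12,0],[0,0.3,0,0,0,0],[0,0.3,0,0,0,0],[0,0.3,0,0,0,0],[0,0.3,0,0,0,0],[0,0.14,0,0,0,0],[0,0,0,0,0,0],[0,0,0,0,0,0],[0,0,0,0,0,0]], "grip": 1}}

```text
time_s: 4.58
position: [0.544, 0.0411, 0.0565]
eef_rot: [[-0.939, 0.001, 0.344], [-0.344, 0.0, -0.939], [-0.001, -1.0, 0.0]]
force: [-0.5, -0.6, -0.7]
gripper_width: 0.0857
```

```bash
python3 -c "
from h import *
s=env.state();print(s['time_s'],s['position'],np.array(s['eef_rot']).round(4).tolist(),s['force'])
p=np.array(s['position'])[:2]-[.5438,.0400];a=np.radians(20.0);print(p@[np.cos(a),np.sin(a)],p@[-np.sin(a),np.cos(a)],np.degrees(np.arctan2(s['eef_rot'][1][2],s['eef_rot'][0][2])))"
```

```text
4.575 [0.54399605 0.04105663 0.05651855] [[-0.9389, 0.0012, 0.3443], [-0.3443, 0.0001, -0.9389], [-0.0012, -1.0, 0.0003]] [-0.51962295 -0.60883232 -0.7226562 ]
0.0005456154919477318 0.0009258544602217525 -69.8600115939657
```

>>> {"api": "carry_out", "payload": {"increments": [[0,0,0,0,0,0],[0,0,0,0,0,0],[0,0,0,0,0,0],[0,0,0,0,0,0],[0,0,0,0,0,0],[0,0,0,0,0,0],[0,0,0,0,0,0],[0,0,0,0,0,0]], "grip": -1, "squeeze": 90}}

```text
time_s: 5.58
position: [0.5437, 0.041, 0.0565]
eef_rot: [[-0.939, 0.0, 0.344], [-0.344, 0.0, -0.939], [-0.0, -1.0, 0.0]]
force: [-0.5, 0.1, 4.5]
gripper_width: 0.0489
```

```bash
cat > st.py <<'E'
from h import *
s=env.state();R=np.array(s['eef_rot']);print(s['time_s'],np.round(s['position'],4),R.round(4).tolist(),'F',np.round(s['force'],1),'M',np.round(s['moment'],2),s['gripper_width'],'q7',s['q'][6])
p=np.array(s['position'])[:2]-[.5438,.0400];a=np.radians(20.0);print('d,n',(p@[np.cos(a),np.sin(a)]).round(4),(p@[-np.sin(a),np.cos(a)]).round(4),'zyaw',np.degrees(np.arctan2(R[1,2],R[0,2])).round(2))
E
python3 st.py
```

```text
5.575 [0.5437 0.041  0.0565] [[-0.9389, 0.0004, 0.3441], [-0.3441, 0.0, -0.9389], [-0.0004, -1.0, 0.0001]] F [-0.5  0.1  4.5] M [-0.06  0.17 -0.05] 0.04886662031712197 q7 -1.3768702931578116
d,n 0.0002 0.001 zyaw -69.87
```

>>> {"api": "carry_out", "payload": {"increments": [[0,-0.1,0,0,0,0],[0,-0.1,0,0,0,0],[0,-0.1,0,0,0,0],[0,-0.2,0,0,0,0],[0,-0.3,0,0,0,0],[0,-0.4,0,0,0,0],[0,-0.5,0,0,0,0],[0,-0.5,0,0,0,0],[0,-0.5,0,0,0,0],[0,-0.5,0,0,0,0],[0,-0.3,0,0,0,0],[0,0,0,0,0,0],[0,0,0,0,0,0]]}}

```text
time_s: 7.2
position: [0.5424, 0.0408, 0.2657]
eef_rot: [[-0.939, -0.002, 0.344], [-0.344, -0.0, -0.939], [0.002, -1.0, -0.0]]
force: [-0.7, 0.0, -6.3]
gripper_width: 0.0489
```

```bash
python3 st.py; python3 - <<'E'
from h import *
f=grab('wrist');save(f,'w3.png');np.save('w3',f,allow_pickle=True)
E
```

```text
7.2 [0.5424 0.0408 0.2657] [[-0.9389, -0.0017, 0.3443], [-0.3443, -0.0003, -0.9389], [0.0017, -1.0, -0.0003]] F [-0.7  0.  -6.3] M [0.02 0.04 0.04] 0.048868933081619034 q7 -1.3611675530891052
d,n -0.0011 0.0012 zyaw -69.86
```

View pics/w3.png

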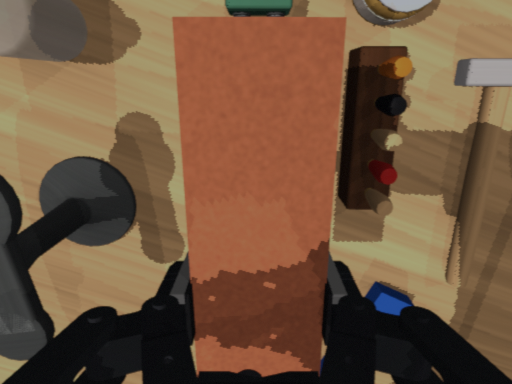

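The stone is held between the fingers, its far end edge at row 17 and its sides at columns 175 and 343. I measure its pitch and length offset in the tool frame.

```bash
cat > p.py <<'E'
import sys
from h import *
f=np.load(sys.argv[1]+'.npy',allow_pickle=True).item();H=np.array(f['hand_eye']);K=f['intrinsics'];Z=f['range_z']
def cam(u,v): return np.linalg.inv(K)@np.array([u,v,1.])*Z[int(v),int(u)]
P=np.array([(H@np.r_[cam(u,v),1])[:3] for v in range(30,240,4) for u in range(200,315,6)])
A=np.c_[P[:,0],P[:,2],np.ones(len(P))];c=np.linalg.lstsq(A,P[:,1],rcond=None)[0]
print('top plane y=',c,'pitch deg',np.degrees(np.arctan(c[:2])),'res',np.std(A@c-P[:,1]))
# far edge by depth jump in columns
E=[]
for u in range(190,335,5):
    col=Z[:60,u];v=np.argmax(np.diff(col)*-1)+.5
    d=H[:3,:3]@np.linalg.inv(K)@np.array([u,v,1.]);o=H[:3,3]
    s=(c[2]+c[0]*o[0]+c[1]*o[2]-o[1])/(d[1]-c[0]*d[0]-c[1]*d[2]);E.append(np.r_[o+s*d,v])
E=np.array(E);print('far edge x',np.median(E[:,0]),'rows',E[::6,3],'slope deg',np.degrees(np.polyfit(E[:,2],E[:,0],1)[0]))
E
python3 p.py w3
```

```text
top plane y= [ 0.00932994 -0.00144848 -0.0076125 ] pitch deg [ 0.53455061 -0.08299196] res 0.0047715782023738185
far edge x -0.0993180224442727 rows [16.5 16.5 16.5 16.5  8.5] slope deg -0.6281121690741496
```

>>> {"api": "carry_out", "payload": {"increments": [[0,0,0,0,-0.4,0],[0,0,0,0,-0.8,0],[0,0,0,0,-1,0],[0,0,0,0,-1,0],[0,0,0,0,-1,0],[0,0,0,0,-1,0],[0,0,0,0,-1,0],[0,0,0,0,-1,0],[0,0,0,0,-1,0],[0,0,0,0,-1,0],[0,0,0,0,-1,0],[0,0,0,0,-1,0],[0,0,0,0,-1,0],[0,0,0,0,-1,0],[0,0,0,0,-1,0],[0,0,0,0,-1,0],[0,0,0,0,-1,0],[0,0,0,0,-1,0],[0,0,0,0,-1,0],[0,0,0,0,-1,0]]}}

```text
time_s: 9.75
position: [0.5432, 0.0406, 0.2652]
eef_rot: [[0.444, -0.002, 0.896], [-0.896, -0.0, 0.444], [-0.0, -1.0, -0.001]]
force: [-0.5, 0.2, -5.2]
gripper_width: 0.0489
```

>>> {"api": "carry_out", "payload": {"increments": [[0,0,0,0,-1,0],[0,0,0,0,-1,0],[0,0,0,0,-1,0],[0,0,0,0,-1,0],[0,0,0,0,-1,0],[0,0,0,0,-1,0],[0,0,0,0,-1,0],[0,0,0,0,-1,0],[0,0,0,0,-1,0],[0,0,0,0,-1,0],[0,0,0,0,-1,0],[0,0,0,0,-1,0],[0,0,0,0,-1,0],[0,0,0,0,-1,0],[0,0,0,0,-1,0],[0,0,0,0,-1,0],[0,0,0,0,-0.8,0],[0,0,0,0,0,0],[0,0,0,0,0,0],[0,0,0,0,0,0]]}}

```text
time_s: 12.25
position: [0.5435, 0.0409, 0.2658]
eef_rot: [[0.939, -0.0, -0.344], [0.344, -0.0, 0.939], [-0.0, -1.0, -0.0]]
force: [0.5, -0.2, -5.3]
gripper_width: 0.0483
```

```bash
python3 st.py; python3 - <<'E'
from h import *
f=grab('wrist');save(f,'w4.png');np.save('w4',f,allow_pickle=True)
E
python3 p.py w4
```

```text
12.25 [0.5435 0.0409 0.2658] [[0.939, -0.0002, -0.3438], [0.3438, -0.0002, 0.939], [-0.0003, -1.0, -0.0002]] F [ 0.5 -0.2 -5.3] M [0.03 0.01 0.03] 0.04827459868868608 q7 1.269640320057456
d,n 0.0 0.0009 zyaw 110.11
top plane y= [ 0.01436964 -0.00130042 -0.00739365] pitch deg [ 0.82326294 -0.07450856] res 0.005825730314891464
far edge x -0.09844674217281214 rows [15.5 15.5 16.5 16.5 16.5] slope deg 0.3974738851918404
```

View pics/w4.png

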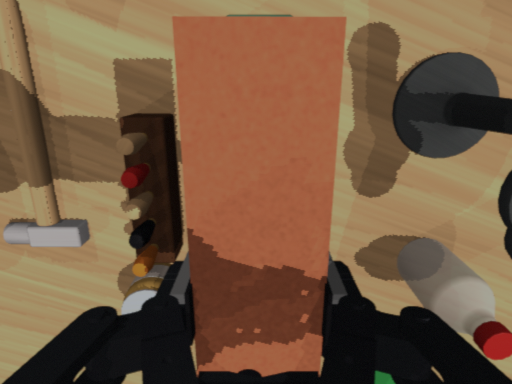

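The clean end now leads towards the fixed jaw and the black end points to the spring jaw; the red face is still up. I back off 10 mm from the spring jaw, tilt 6° with the black end low, and descend partway.

>>> {"api": "carry_out", "payload": {"increments": [[-0.167,0,0,0,0,0.3],[0,0,0,0,0,0.3],[0,0,0,0,0,0.3],[0,0,0,0,0,0.3],[0.045,0.43,0,0,0,0],[0.045,0.43,0,0,0,0],[0.045,0.43,0,0,0,0],[0.045,0.43,0,0,0,0],[0.045,0.43,0,0,0,0],[0.045,0.43,0,0,0,0],[0,0,0,0,0,0],[0,0,0,0,0,0],[0,0,0,0,0,0]]}}

```text
time_s: 13.92
position: [0.535, 0.0378, 0.1114]
eef_rot: [[0.934, -0.096, -0.344], [0.342, -0.036, 0.939], [-0.102, -0.995, -0.001]]
force: [0.2, 0.2, -7.2]
gripper_width: 0.0487
```

```bash
python3 st.py; python3 - <<'E'
from h import *
f=grab('wrist');save(f,'w5.png');np.save('w5',f,allow_pickle=True)
E
python3 p.py w5
```

```text
13.925 [0.535  0.0378 0.1114] [[0.934, -0.0959, -0.3442], [0.3424, -0.0357, 0.9389], [-0.1024, -0.9947, -0.0005]] F [ 0.2  0.2 -7.2] M [ 0.11 -0.2  -0.05] 0.04866389847553285 q7 1.120905717221004
d,n -0.009 0.001 zyaw 110.13
top plane y= [ 0.01493039 -0.00111196 -0.00740068] pitch deg [ 0.85538492 -0.0637107 ] res 0.0058223677591653445
far edge x -0.09839940213528654 rows [15.5 15.5 16.5  5.5 16.5] slope deg -0.2779787003349492
```

>>> {"api": "carry_out", "payload": {"increments": [[0.02,0.2,0,0,0,0],[0.02,0.2,0,0,0,0],[0.02,0.2,0,0,0,0],[0.01,0.12,0,0,0,0],[0,0,0,0,0,0],[0,0,0,0,0,0],[0,0,0,0,0,0]]}}

```text
time_s: 14.85
position: [0.534, 0.0375, 0.067]
eef_rot: [[0.934, -0.098, -0.344], [0.342, -0.036, 0.939], [-0.104, -0.995, -0.0]]
force: [0.1, 0.4, -6.5]
gripper_width: 0.0486
```

```bash
python3 st.py; python3 - <<'E'
from h import *
f=grab('scene');a=cv2.resize(f['frame'][150:260,200:360],None,fx=5,fy=5,interpolation=cv2.INTER_CUBIC);cv2.imwrite('pics/s2.png',a[:,:,::-1])
E
```

```text
14.85 [0.534  0.0375 0.067 ] [[0.9338, -0.0976, -0.3443], [0.3424, -0.0358, 0.9389], [-0.1039, -0.9946, -0.0]] F [ 0.1  0.4 -6.5] M [ 0.08 -0.22  0.01] 0.048575373033731814 q7 1.0716773191642899
d,n -0.0101 0.001 zyaw 110.14
```

View pics/s2.png

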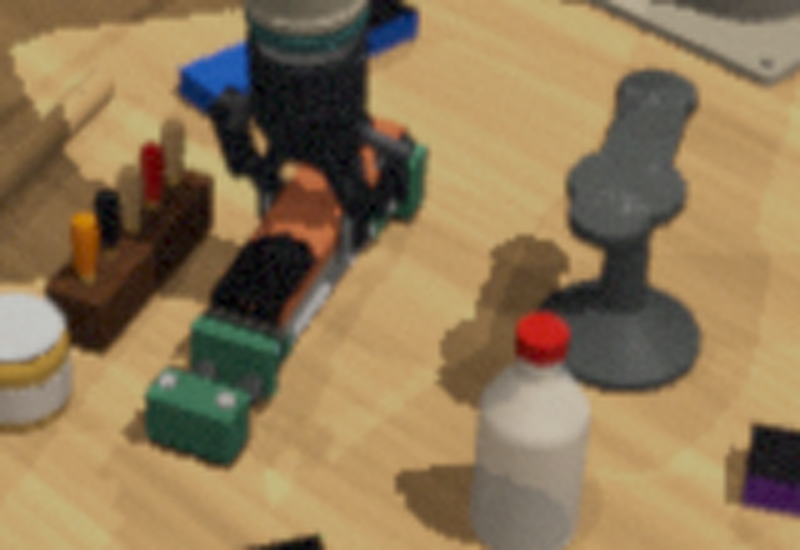

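The scene crop shows the black end (260,285) down in front of the spring jaw (240,350). The near end stands above the fixed jaw (410,175), with nothing touched. I now ease it against the spring jaw.

>>> {"api": "carry_out", "payload": {"increments": [[0.03,-0.003,0,0,0,0],[0.03,-0.003,0,0,0,0],[0.03,-0.003,0,0,0,0],[0.03,-0.003,0,0,0,0],[0.02,-0.002,0,0,0,0],[0,0,0,0,0,0],[0,0,0,0,0,0],[0,0,0,0,0,0]]}}

```text
time_s: 15.9
position: [0.5396, 0.0395, 0.0668]
eef_rot: [[0.933, -0.102, -0.344], [0.342, -0.038, 0.939], [-0.109, -0.994, -0.001]]
force: [-6.6, -1.6, -1.5]
gripper_width: 0.0488
```

```bash
cat >> st.py <<'E'
F=np.array(s['force']);print('Fd,Fn,Fz',(F[0]*np.cos(a)+F[1]*np.sin(a)).round(2),(-F[0]*np.sin(a)+F[1]*np.cos(a)).round(2),F[2].round(2),'pitch',np.degrees(np.arcsin(-R[2,0])).round(2))
E
python3 st.py
```

```text
15.9 [0.5396 0.0395 0.0668] [[0.9332, -0.1021, -0.3444], [0.3423, -0.0381, 0.9388], [-0.109, -0.994, -0.0006]] F [-6.6 -1.6 -1.5] M [-0.15  0.71 -0.02] 0.04884694882942233 q7 1.079817658027057
d,n -0.0041 0.001 zyaw 110.15
Fd,Fn,Fz -6.8 0.72 -1.49 pitch 6.26
```

>>> {"api": "carry_out", "payload": {"increments": [[0,-0.027,0,0,0,0],[0.018,-0.002,0,0,0,0],[0.018,-0.002,0,0,0,0],[0.018,-0.002,0,0,0,0],[0.018,-0.002,0,0,0,0],[0,0,0,0,0,0],[0,0,0,0,0,0],[0,0,0,0,0,0]]}}

```text
time_s: 16.9
position: [0.5419, 0.0403, 0.0676]
eef_rot: [[0.933, -0.106, -0.344], [0.342, -0.04, 0.939], [-0.113, -0.994, -0.001]]
force: [-7.1, -2.4, -3.4]
gripper_width: 0.0488
```

```bash
python3 st.py
```

```text
16.9 [0.5419 0.0403 0.0676] [[0.9328, -0.1062, -0.3445], [0.3422, -0.0397, 0.9388], [-0.1134, -0.9935, -0.0007]] F [-7.1 -2.4 -3.4] M [-0.35  1.37  0.03] 0.0487719591842622 q7 1.085966571947102
d,n -0.0017 0.001 zyaw 110.15
Fd,Fn,Fz -7.52 0.2 -3.43 pitch 6.51
```

>>> {"api": "carry_out", "payload": {"increments": [[0.02,-0.002,0,0,0,0],[0.02,-0.002,0,0,0,0],[0.02,-0.002,0,0,0,0],[0.02,-0.002,0,0,0,0],[0,0,0,0,0,0],[0,0,0,0,0,0],[0,0,0,0,0,0]]}}

```text
time_s: 17.77
position: [0.5451, 0.0415, 0.0676]
eef_rot: [[0.932, -0.109, -0.345], [0.342, -0.041, 0.939], [-0.116, -0.993, -0.001]]
force: [-11.7, -3.1, -0.8]
gripper_width: 0.0488
```

```bash
python3 st.py
```

```text
17.775 [0.5451 0.0415 0.0676] [[0.9324, -0.1088, -0.3446], [0.3421, -0.041, 0.9388], [-0.1163, -0.9932, -0.001]] F [-11.7  -3.1  -0.8] M [-0.45  1.81  0.01] 0.048801207735531586 q7 1.0905569616722723
d,n 0.0017 0.001 zyaw 110.15
Fd,Fn,Fz -12.04 1.12 -0.78 pitch 6.68
```

>>> {"api": "carry_out", "payload": {"increments": [[0.02,-0.002,0,0,0,0],[0,0,0,0,0,0],[0.002,0.02,0,0,0,-0.17],[0.002,0.02,0,0,0,-0.17],[0.002,0.02,0,0,0,-0.17],[0.002,0.02,0,0,0,-0.17],[0,0,0,0,0,0],[0,0,0,0,0,0]]}}

```text
time_s: 18.77
position: [0.5451, 0.0415, 0.0621]
eef_rot: [[0.937, -0.056, -0.344], [0.344, -0.022, 0.939], [-0.06, -0.998, -0.001]]
force: [-12.9, -2.6, -3.3]
gripper_width: 0.0485
```

```bash
python3 st.py
```

```text
18.775 [0.5451 0.0415 0.0621] [[0.9372, -0.0556, -0.3445], [0.3438, -0.0217, 0.9388], [-0.0597, -0.9982, -0.0012]] F [-12.9  -2.6  -3.3] M [-0.52  2.27  0.12] 0.048482208883793704 q7 1.0462647440702766
d,n 0.0017 0.0009 zyaw 110.15
Fd,Fn,Fz -13.06 1.94 -3.33 pitch 3.42
```

>>> {"api": "carry_out", "payload": {"increments": [[0.001,0.02,0,0,0,-0.17],[0.001,0.02,0,0,0,-0.17],[0,0.02,0,0,0,-0.17],[0,0.015,0,0,0,-0.17],[0,0,0,0,0,0],[0,0,0,0,0,0],[0,0,0,0,0,0]]}}

```text
time_s: 19.65
position: [0.5445, 0.0413, 0.0569]
eef_rot: [[0.939, -0.001, -0.344], [0.344, -0.001, 0.939], [-0.001, -1.0, -0.001]]
force: [-10.8, -2.3, -6.5]
gripper_width: 0.0487
```

```bash
python3 st.py
```

```text
19.65 [0.5445 0.0413 0.0569] [[0.939, -0.0009, -0.344], [0.344, -0.0015, 0.939], [-0.0014, -1.0, -0.0011]] F [-10.8  -2.3  -6.5] M [-0.57  2.66  0.05] 0.04866348309829868 q7 0.990500451421232
d,n 0.0011 0.001 zyaw 110.12
Fd,Fn,Fz -10.92 1.58 -6.51 pitch 0.08
```

>>> {"api": "carry_out", "payload": {"increments": [[-0.015,0.005,0,0,0,0],[-0.015,0.005,0,0,0,0],[-0.015,0.005,0,0,0,0],[0,0,0,0,0,0],[0,0,0,0,0,0],[0,0,0,0,0,0]]}}

```text
time_s: 20.4
position: [0.5441, 0.0412, 0.0566]
eef_rot: [[0.939, 0.003, -0.344], [0.344, 0.0, 0.939], [0.003, -1.0, -0.001]]
force: [-8.3, -1.7, -6.0]
gripper_width: 0.0485
```

```bash
python3 st.py;  python3 - <<'E'
from h import *
f=grab('wrist');save(f,'w6.png');np.save('w6',f,allow_pickle=True)
E
```

```text
20.4 [0.5441 0.0412 0.0566] [[0.939, 0.0031, -0.344], [0.344, 0.0004, 0.939], [0.0031, -1.0, -0.0007]] F [-8.3 -1.7 -6. ] M [-0.38  1.96  0.07] 0.04848139733562315 q7 0.9856512687749395
d,n 0.0007 0.001 zyaw 110.12
Fd,Fn,Fz -8.39 1.27 -6.03 pitch -0.18
```

View pics/w6.png

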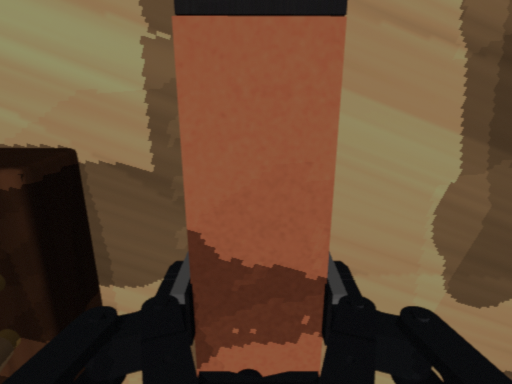

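The picture shows the stone's clean end (row 15) right against the fixed jaw's rubber (rows 0 to 13), square to it. I ease off further until the holder takes the loads.

>>> {"api": "carry_out", "payload": {"increments": [[-0.02,0.01,0,0,0,0],[-0.02,0.01,0,0,0,0],[0,0,0,0,0,0],[0,0,0,0,0,0],[0,0,0,0,0,0]]}}

```text
time_s: 21.08
position: [0.5441, 0.0412, 0.0565]
eef_rot: [[0.939, 0.008, -0.344], [0.344, 0.002, 0.939], [0.008, -1.0, -0.001]]
force: [-5.8, -1.9, -1.3]
gripper_width: 0.0489
```

```bash
python3 st.py
```

```text
21.075 [0.5441 0.0412 0.0565] [[0.9389, 0.0076, -0.344], [0.344, 0.0018, 0.939], [0.0077, -1.0, -0.0009]] F [-5.8 -1.9 -1.3] M [-0.3   1.7   0.06] 0.04892855844672036 q7 0.980738453780064
d,n 0.0007 0.001 zyaw 110.12
Fd,Fn,Fz -6.1 0.21 -1.3 pitch -0.44
```

>>> {"api": "carry_out", "payload": {"increments": [[-0.015,0.003,0,0,0,0.08],[-0.015,0.003,0,0,0,0.05],[0,0,0,0,0,0],[0,0,0,0,0,0],[0,0,0,0,0,0]]}}

```text
time_s: 21.7
position: [0.5441, 0.0412, 0.0565]
eef_rot: [[0.939, 0.0, -0.344], [0.344, -0.0, 0.939], [0.0, -1.0, -0.001]]
force: [-6.1, -2.7, 0.4]
gripper_width: 0.0488
```

```bash
python3 st.py
```

```text
21.7 [0.5441 0.0412 0.0565] [[0.9389, 0.0002, -0.3442], [0.3442, -0.0005, 0.9389], [0.0, -1.0, -0.0005]] F [-6.1 -2.7  0.4] M [-0.21  1.14  0.02] 0.048784408220940954 q7 0.9886165034980495
d,n 0.0006 0.001 zyaw 110.13
Fd,Fn,Fz -6.67 -0.41 0.41 pitch -0.0
```

>>> {"api": "carry_out", "payload": {"increments": [[-0.02,0,0,0,0,0],[-0.02,0,0,0,0,0],[0,0,0,0,0,0],[0,0,0,0,0,0],[0,0,0,0,0,0]]}}

```text
time_s: 22.32
position: [0.5425, 0.0406, 0.0565]
eef_rot: [[0.939, 0.002, -0.344], [0.344, 0.0, 0.939], [0.002, -1.0, -0.0]]
force: [-5.5, -1.1, -1.5]
gripper_width: 0.0487
```

```bash
python3 st.py
```

```text
22.325 [0.5425 0.0406 0.0565] [[0.9389, 0.0015, -0.3442], [0.3442, 0.0003, 0.9389], [0.0015, -1.0, -0.0003]] F [-5.5 -1.1 -1.5] M [-0.34  1.14  0.04] 0.048691346362476365 q7 0.98552448912846
d,n -0.001 0.001 zyaw 110.13
Fd,Fn,Fz -5.54 0.82 -1.52 pitch -0.09
```

>>> {"api": "carry_out", "payload": {"increments": [[-0.02,0,0,0,0,0],[-0.02,0,0,0,0,0],[0,0,0,0,0,0],[0,0,0,0,0,0],[0,0,0,0,0,0]]}}

```text
time_s: 22.95
position: [0.5419, 0.0403, 0.0566]
eef_rot: [[0.939, 0.004, -0.344], [0.344, 0.002, 0.939], [0.005, -1.0, 0.0]]
force: [4.5, 1.2, -11.0]
gripper_width: 0.049
```

```bash
python3 st.py
```

```text
22.95 [0.5419 0.0403 0.0566] [[0.9388, 0.0045, -0.3444], [0.3444, 0.002, 0.9388], [0.0049, -1.0, 0.0003]] F [  4.5   1.2 -11. ] M [-0.06 -0.53  0.  ] 0.049018107357381456 q7 0.9825104505870921
d,n -0.0017 0.001 zyaw 110.14
Fd,Fn,Fz 4.61 -0.38 -10.97 pitch -0.28
```

>>> {"api": "carry_out", "payload": {"increments": [[0.012,0.02,0,0,0,0.06],[0,0,0,0,0,0],[0,0,0,0,0,0],[0,0,0,0,0,0]]}}

```text
time_s: 23.45
position: [0.5419, 0.0404, 0.0565]
eef_rot: [[0.939, -0.001, -0.344], [0.344, -0.001, 0.939], [-0.001, -1.0, -0.001]]
force: [-1.2, -0.8, 5.7]
gripper_width: 0.049
```

```bash
python3 st.py
```

```text
23.45 [0.5419 0.0404 0.0565] [[0.9389, -0.0008, -0.3443], [0.3443, -0.0011, 0.9389], [-0.0011, -1.0, -0.0008]] F [-1.2 -0.8  5.7] M [-0.07  0.19 -0.1 ] 0.04902915882999928 q7 0.9865424170022605
d,n -0.0016 0.001 zyaw 110.14
Fd,Fn,Fz -1.38 -0.35 5.75 pitch 0.06
```

Forces are nearly balanced, with light downward seating (5.7 N), level, and the same height as originally gripped (0.0565). I release and retreat straight up.

>>> {"api": "carry_out", "payload": {"increments": [[0,0,0,0,0,0],[0,0,0,0,0,0],[0,0,0,0,0,0],[0,0,0,0,0,0],[0,0,0,0,0,0],[0,0,0,0,0,0]], "grip": 1}}

```text
time_s: 24.2
position: [0.5414, 0.0402, 0.0553]
eef_rot: [[0.939, -0.002, -0.344], [0.344, -0.001, 0.939], [-0.003, -1.0, 0.0]]
force: [-0.3, 0.0, 0.5]
gripper_width: 0.0854
```

```bash
python3 st.py
```

```text
24.2 [0.5414 0.0402 0.0553] [[0.9388, -0.0025, -0.3444], [0.3444, -0.0009, 0.9388], [-0.0026, -1.0, 0.0]] F [-0.3  0.   0.5] M [ 0.02 -0.03  0.  ] 0.0853599534034118 q7 0.9865535005276304
d,n -0.0022 0.0011 zyaw 110.15
Fd,Fn,Fz -0.24 0.12 0.48 pitch 0.15
```

>>> {"api": "carry_out", "payload": {"increments": [[0,-0.2,0,0,0,0],[0,-0.3,0,0,0,0],[0,-0.5,0,0,0,0],[0,-0.5,0,0,0,0],[0,-0.5,0,0,0,0],[0,-0.5,0,0,0,0],[0,-0.5,0,0,0,0],[0,-0.3,0,0,0,0],[0,0,0,0,0,0],[0,0,0,0,0,0],[0,0,0,0,0,0]]}}

```text
time_s: 25.58
position: [0.5412, 0.0402, 0.2523]
eef_rot: [[0.939, -0.005, -0.344], [0.344, -0.001, 0.939], [-0.005, -1.0, 0.001]]
force: [-0.5, 0.6, 0.1]
gripper_width: 0.0858
```

```bash
python3 st.py;  python3 - <<'E'
from h import *
f=grab('wrist');np.save('w7',f,allow_pickle=True)
g=grab('scene');a=cv2.resize(g['frame'][150:260,200:360],None,fx=3.5,fy=3.5,interpolation=cv2.INTER_CUBIC)
o=np.zeros((385,512+560,3),np.uint8);o[:384,:512]=f['frame'];o[:,512:]=a[:385]
o=cv2.resize(o,(800,287));cv2.imwrite('pics/fin.png',o[:,:,::-1])
E
```

```text
25.575 [0.5412 0.0402 0.2523] [[0.9388, -0.0046, -0.3444], [0.3444, -0.0011, 0.9388], [-0.0047, -1.0, 0.0005]] F [-0.5  0.6  0.1] M [ 0.05  0.05 -0.01] 0.0857535926332619 q7 1.249818896161323
d,n -0.0023 0.001 zyaw 110.15
Fd,Fn,Fz -0.29 0.72 0.14 pitch 0.27
```

View pics/fin.png

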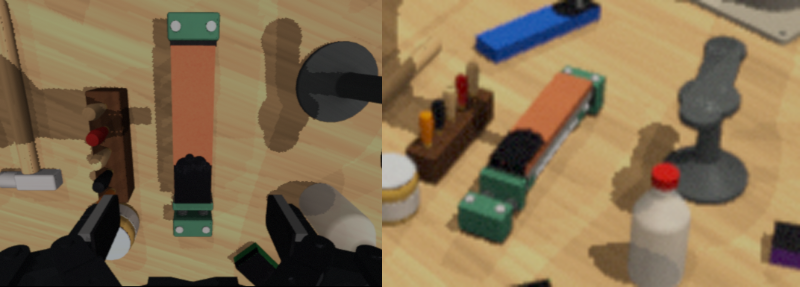

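The final view shows the stone in the holder, its black end at the spring jaw (left panel 193,180) and its clean end at the fixed jaw (193,40). The bottle, tin, hammer and awl block are in place. One numeric check of yaw and flatness:

```bash
python3 - <<'E'
from h import *
f=np.load('w7.npy',allow_pickle=True).item()
h=cv2.cvtColor(f['frame'],cv2.COLOR_RGB2HSV);m=((h[...,0]<13)|(h[...,0]>172))&(h[...,1]>110)&(h[...,2]>60);m[:,:215]=0;m[:,300:]=0
P=[];L=[];R=[]
for v in range(66,200,4):
    c=np.where(m[v])[0];L.append(onz(f,c.min()-.5,v,.065)[:2]);R.append(onz(f,c.max()+.5,v,.065)[:2])
    P+=[dep(f,u,v) for u in range(c.min()+4,c.max()-4,3)]
P+=[dep(f,u,v) for v in range(225,268,3) for u in range(245,275,3)]
L=np.array(L);R=np.array(R);P=np.array(P)
for Q in(L,R):
    d=cv2.fitLine(Q.astype(np.float32),cv2.DIST_HUBER,0,.01,.01).ravel();print('yaw',np.degrees(np.arctan(d[1]/d[0])))
a=np.radians(20);D=np.array([np.cos(a),np.sin(a)]);N=np.array([-D[1],D[0]])
q=P[:,:2]-[.5438,.04];A=np.c_[q@D,q@N,np.ones(len(q))];c=np.linalg.lstsq(A,P[:,2],rcond=None)[0]
print('pitch,roll',np.degrees(c[:2]),'z',c[2],'mid n',(((L+R)/2).mean(0)-[.5438,.04])@N)
v=np.median([np.where(m[:120,u])[0].min()-.5 for u in range(235,282,3)]);print('clean end d',(onz(f,258,v,.065)[:2]-[.5438,.04])@D)
g=(h[...,0]>50)&(h[...,0]<95)&(h[...,1]>80)&(h[...,2]>40)
r=np.median([255+np.where(g[255:300,u])[0].min() for u in range(240,275,3)]);print('spring jaw green edge d',(onz(f,258,r,.054)[:2]-[.5438,.04])@D,r)
E
```

```text
yaw 19.839045
yaw 20.093534
pitch,roll [-1.4851346  0.6762888] z 0.0656036354889421 mid n 7.254778484720031e-05
clean end d -0.10135763144821995
spring jaw green edge d 0.10668283193349999 273.0
```

Yaw and centring are right, but the depth fit hints at 1.5° of pitch. I move the arm aside and compare with the fixed cameras before and after.

>>> {"api": "carry_out", "payload": {"increments": [[0,0,-0.5,0,0,0],[0,0,-0.8,0,0,0],[0,0,-0.8,0,0,0],[0,0,-0.8,0,0,0],[0,0,-0.8,0,0,0],[0,0,-0.8,0,0,0],[0,0,-0.5,0,0,0],[0,0,0,0,0,0],[0,0,0,0,0,0]]}}

```text
time_s: 26.8
position: [0.6449, -0.2398, 0.2528]
eef_rot: [[0.938, -0.003, -0.346], [0.346, 0.001, 0.938], [-0.003, -1.0, 0.002]]
force: [-0.3, -0.1, 0.2]
gripper_width: 0.0855
```

```bash
python3 - <<'E'
from h import *
a=np.radians(20);D=np.array([np.cos(a),np.sin(a)]);N=np.array([-D[1],D[0]])
for n in('top','scene'):
    old=np.load(n+'.npy',allow_pickle=True).item();new=grab(n);np.save(n+'2',new,allow_pickle=True)
    for nm,f in(('old',old),('new',new)):
        K=f['intrinsics'];Z=f['range_z'];v,u=np.mgrid[:384,:512]
        X=np.stack([(u-K[0,2])*Z/K[0,0],(v-K[1,2])*Z/K[1,1],Z],-1)@f['C'][:3,:3].T+f['C'][:3,3]
        q=X[...,:2]-[.5434,.04];d=q@D;y=q@N
        out=[]
        for x in(-.085,-.05,0,.05,.085):
            k=(abs(d-x)<.012)&(abs(y)<.017)&(X[...,2]>.04)&(X[...,2]<.09);out.append((round(float(np.median(X[...,2][k]))*1000,1),int(k.sum())))
        k=(abs(d)<.09)&(abs(y)<.018)&(X[...,2]>.05)&(X[...,2]<.085)
        c=np.linalg.lstsq(np.c_[d[k],y[k],np.ones(k.sum())],X[...,2][k],rcond=None)[0]
        print(n,nm,out,'pitch,roll',np.degrees(c[:2]).round(2))
f=new;a=cv2.resize(f['frame'][160:250,215:305],None,fx=6.5,fy=6.5,interpolation=cv2.INTER_CUBIC)
cv2.imwrite('pics/f2.png',a[:,:,::-1])
E
python3 st.py
```

```text
top old [(65.4, 76), (65.3, 76), (65.9, 75), (66.0, 76), (65.8, 74)] pitch,roll [ 0.03 -0.19]
top new [(65.7, 76), (65.9, 74), (65.2, 75), (64.7, 76), (66.1, 74)] pitch,roll [0.16 1.05]
scene old [(65.5, 40), (65.3, 41), (65.3, 44), (65.1, 46), (65.1, 55)] pitch,roll [0.06 0.13]
scene new [(65.3, 38), (65.7, 40), (64.8, 46), (65.6, 49), (65.5, 51)] pitch,roll [0.  0.7]
26.9 [ 0.6451 -0.2393  0.2534] [[0.9379, -0.0027, -0.3468], [0.3468, -0.0, 0.9379], [-0.0026, -1.0, 0.0009]] F [-0.2  0.7 -0.6] M [-0.06 -0.02  0.04] 0.085376909668149 q7 1.7668045865724178
d,n -0.0004 -0.2971 zyaw 110.29
Fd,Fn,Fz 0.01 0.69 -0.57 pitch 0.15
```

View pics/f2.png

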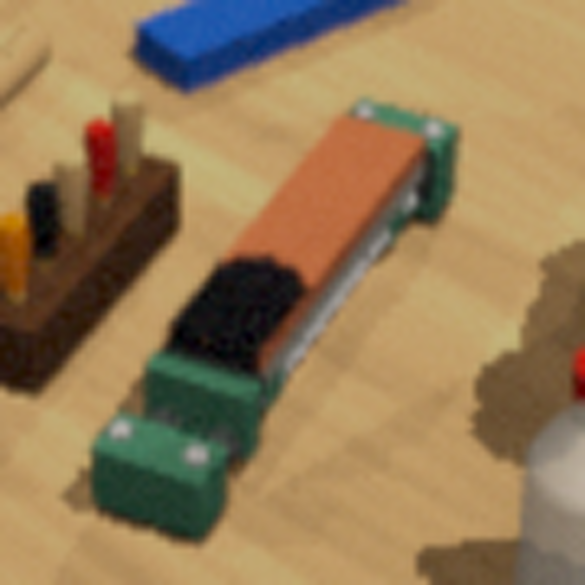

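The fixed cameras show pitch about 0 and heights of 65 ± 1 mm, the same as at the start. The crop shows the stone seated, its black end at (235,310) against the spring jaw. Roll reads 0.7 to 1°, so I average several frames to see whether that is noise.

```bash
python3 - <<'E'
from h import *
a=np.radians(20);D=np.array([np.cos(a),np.sin(a)]);N=np.array([-D[1],D[0]])
for n in('top','scene'):
    r=[]
    for i in range(8):
        f=grab(n);K=f['intrinsics'];Z=f['range_z'];v,u=np.mgrid[:384,:512]
        X=np.stack([(u-K[0,2])*Z/K[0,0],(v-K[1,2])*Z/K[1,1],Z],-1)@f['C'][:3,:3].T+f['C'][:3,3]
        q=X[...,:2]-[.5434,.04];d=q@D;y=q@N
        k=(abs(d)<.09)&(abs(y)<.018)&(X[...,2]>.055)&(X[...,2]<.075)
        c=np.linalg.lstsq(np.c_[d[k],y[k],np.ones(k.sum())],X[...,2][k],rcond=None)[0];r.append(np.r_[np.degrees(c[:2]),c[2]*1000])
    print(n,np.mean(r,0).round(2),'+-',(np.std(r,0)/8**.5).round(2))
E
```

```text
top [ 0.13  0.09 65.97] +- [0.05 0.38 0.03]
scene [1.500e-01 4.000e-02 6.534e+01] +- [0.03 0.12 0.02]
```

Averaged, roll and pitch are both about 0.1°, so the stone lies flat. Handing in.

```bash
python3 -c "
from station import env
print(env.sign_off())"
```

```text
the job is handed in; nothing more can be done
None
```

The stone is turned end for end, red-brown face up, and clamped again with its black end at the spring jaw. I handed it in at about 28 s of the 58 s allowed.

**How it went in:**
- I lifted the stone straight out, turned it half a turn about 0.25 m above the bench, and lowered it tilted about 6° with the black end low.
- I eased the spring jaw back with about 13 N, short of its stop by the force reading.
- I then levelled the stone, moved it back against the fixed jaw, released it and moved the arm clear.

**Last checks:**
- **Position:** yaw is about 20.0°, the same as the holder, and the stone is centred to about 0.1 mm on where it started. In the pictures it is in contact with both jaws.
- **Height:** the top face is at 65 to 66 mm, as at the start.
- **Flatness:** pitch and roll are about 0.1°, averaged over eight frames from each of the two fixed cameras.
- **Other objects:** the awl block, last stand, bottle, tin and hammer looked undisturbed in the last views. I judged this by eye and did not measure it.

**Checks that disagreed:**
- One wrist-camera depth fit showed 1.5° of pitch, and single frames showed 0.7 to 1° of roll. The averaged frames did not bear these out.
- The two-view height for the stone's top edge came out at 74 to 76 mm. Depth readings gave 64 to 65 mm, which match the stated sizes, so I used those.

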